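# Uncase the mandrel at the jeweller's bench

### The arm

A 6-joint arm with a two-finger parallel gripper is mounted at the origin on the work surface. World frame = base frame: x ahead of the robot, y to its left, z up, the work surface at z = 0. Lengths are in mm, angles in rad, forces in N, time in s.
With the tool pointing down it reaches from about 275 to 1000 mm from the base axis. Payload 8.4 kg.
Tool frame: the origin (TCP) lies at the very end of the fingers, on their centre line; the grasp point (between the pads) lies 19 mm behind it; z points along the fingers, y is the line along which they close (so a half turn about z gives the same grasp; the last joint's range is limited). The gripper opens to 85 mm and grips with 20 to 120 N. Pads are 22 mm wide; open, the fingers measure 114 mm over their backs; the gripper's body (76 mm by 85 mm) begins 54 mm behind the grasp point. The pads swing forward as they close: fully open they stand 13 mm farther back than shut.
Start: joints at [-1.182, 0.353, 1.633, -0, 1.155, -0.002], TCP at [238.079, -577.881, 231.281] pointing down, gripper open.
Joint ranges: [-2.63, 2.63], [-0.92, 2.1], [0.06, 2.66], [-1.3, 4.44], [0, 2.69], [-3.02, 3.02]. Speed limits (rad/s): [2.22, 2.22, 2.79, 3.14, 3.14, 3.14].

### API

Orientations are given as [roll, pitch, yaw] about the fixed x, y, z axes, in that order (R = Rz(yaw) Ry(pitch) Rx(roll)).
In Python, from rig import telemetry, imaging, r gives the robot as it stands. The module is installed in compiled form; this text tells all that it offers.
- The arm moves only by the tool step_arm, never from a script. Its argument "moves" is a list of rows, each a list of 3 entries, a list of its own where there are three numbers: the turn, a rotation vector about the tool's x, y, z scaled (see below), then the shift along the tool's x, y, z scaled (see below), then the opening, from -1 (shut) to 1 (fully open). A call has 1 to 8 rows; each row is the pose to reach, as a shift and turn from the pose commanded when the call began, along the tool's axes at that moment; what a row does not reach only later rows make up. The controller multiplies each number of a shift by 200 mm and each number of a turn by 45 degrees. A row lasts 1/10 s, in which the tool goes at most 50 mm and 8.59 degrees, less where a joint would pass 70% of its speed; a pose out of reach is approached as far as the arm can. A call with a number of a shift or a turn outside -1 to 1 is refused whole. A call with a gripper value outside its range is refused whole. The fingers move at their own pace and stop on an object; "squeeze" is the grip in N (left out, the last holds). Time passes only in rows, so rows that repeat a pose let the fingers close. It gives the time, the measured TCP pose, the force, the opening and the grip force at its end, in the units of the state.
- telemetry.sense(): the state, without advancing time (a new reading comes with each control period).
- imaging.grab_frame(name): name is "scene" or "top"; returns the picture (420x560x3 uint8, red, green, blue); there is no depth.
- imaging.calibration(name): a dict with "fx", "fy", "cx", "cy" (pixels), "cam_to_world" (4x4, takes a point from camera to world coordinates). Camera axes: x right, y up, looking along -z (the intrinsics and any distortion apply to the point x, -y, -z); pixel columns grow to the right and rows downward; lengths in mm; the calibration is good to about 2 mm. A picture is of the moment at which its call begins. calibration takes no time and is no camera call.
- r.sign_off(): hands the job in; it is judged then, once.
Trained networks look in the newest picture that a camera, given by its name, has taken for a name from the list of things; names that differ only in an ending like _2 or _b are one class to them, and where a whole thing is asked for, a point or a joint stands for the part that bears it (a point fixed in the world has none). Each returns a list of dicts, best first, with "conf" (0 to 1); they miss things now and then, are a little off and sometimes report something else, mostly with a low value. They report only what shows in the picture. A call takes as long as a camera call. They do not tell look-alikes from the thing itself.
- imaging.recognise(camera, name): "extent" ([left, top, width, height] in pixels, round what is visible of it).
- imaging.mark_of(camera, name): "xy" ([column, row] in pixels: a listed point, or the origin of a listed thing).
The state is a dict: "clock": time; "qpos": joint angles; "qvel": joint speeds; "joint_efforts": joint torques, N m; "eef_pos": TCP position; "tcp_rot": TCP orientation; "contact_force": force on the tool from outside, world axes, zero at the start; "wrist_torque": the same for the moment, N m; "opening": opening from 0.0 (shut) to 1.0 (fully open); "grasp_force": force on a finger pad.
Only numpy, scipy, OpenCV 4.12 (cv2) and the standard library are available. Lean on these libraries where they do the work, as an engineer would, in place of code of your own. Each camera call takes 0.05 s, during which the arm holds its last target. There are 200 camera calls.

### The job

Lift the loose cover straight up off the mandrel case without disturbing the mandrel under it, and stow the cover upright on the bench in the bay of the low riser, handle up and pushed fully home against the back of the bay (the hand does not fit in under the riser with the handle, so it takes a second grasp by the outer end). Then lay the mandrel level in the empty wooden rest, across both V blocks and centred on them, and leave everything else on the bench where it is.

Things in the scene. Friction and masses are not known exactly. Their poses are not given: they have to be found in the camera images.
- case: Mandrel case, fixed: brown wooden board 200 x 72 x 8 mm (long side = x) with a 174 x 46 mm plinth up to z = 14 mm and two V blocks (14 mm thick along x, 45 mm wide, tops at z = 42 mm) at x = +40 and -40 mm. The cover starts on the board over all these. Origin: centre of the underside, on the bench; z up.
- cover: Loose aluminium cover: box open below, 190 (x) x 62 (y) x 50 mm, walls 4 mm, 0.3 kg, with a black grip block in the middle of its top, 40 (x) x 14 (y) x 24 mm, 74 mm over all. Origin: centre of the open underside; z up. Starts on the case board, origin 8 mm above the bench, x along the case's x. Lift it 50 mm before moving sideways; its walls clear the V blocks by 4 mm.
- mandrel: Steel mandrel: round 20 mm bar, 165 mm long, 0.4 kg. Origin on its axis, x along it: dark 26 mm knob from x = -85 to -65 mm, plain bar to +60, taper to 14 mm at the tip, +80. Starts in the case's V blocks hidden under the cover, origin 36 mm above the case's origin, along the case's x. It may lie either way round in the rest.
- rest: Empty mandrel rest, fixed: pale wooden board 120 x 66 x 8 mm (long side = x) with two V blocks like the case's (14 mm thick along x, 45 mm wide, tops at z = 42 mm) at x = +40 and -40 mm, with room for fingers between them. A mandrel lying in it has its axis 36 mm above the bench along x. Origin: centre of the underside, on the bench; z up.
- riser: Low wooden riser, fixed: board 145 mm deep (x), 200 wide (y), top at 100 mm, small stock on its rear half up to 152 mm. Under its middle one bay 84 mm wide, 90 high, 130 deep, closed at the back (narrow gaps beside it are not the bay). Origin: on the bench, middle of the bay's mouth; x points into the bay, away from the robot. Cover home: its origin at x = 35 mm, 60 mm of it stick out.
- tin: Bystander: flat round aluminium tin, 75 mm in diameter, 30 mm high, beyond the far end of the case. Origin at the centre of its underside.
- burr_block: Bystander: wooden block 55 x 100 x 45 mm with thin burrs standing in it, at the left. Origin at the centre of its underside.
- hammer: Bystander: small hammer, 210 mm long, lying on the far side.
- jar: Bystander: amber glass jar with black cap, 60 mm in diameter, 80 mm high, at the left. Origin at the centre of its underside.
- pliers: Bystander: pliers, about 165 mm long, 14 mm high, lying at the right.
- graver: Bystander: graver with a wooden grip, 140 mm long, 20 mm high, lying left of the riser's mouth.
- polish_bar: Bystander: reddish-brown bar of polishing compound, 100 x 40 x 28 mm, at the right. Origin at the centre of its underside.
Things that resemble listed ones, but are neither listed nor needed, are in the scene too. Several things have the shape of the riser; the one meant has the colours described above. What is shaped like the case but red is not meant.

How it is judged:
By the outcome, as a careful person would: the job done as asked, in the order asked, and still so for the second after the job is handed in, with the robot touching nothing.
It also fails if it takes over 72 s, if anything falls off the work surface, if the arm or the gripper's body presses on something with over 40 N, if the wrist force passes 120 N, or if a joint passes its speed limit or range.

## Working session

There is one attempt and no reset: what is moved stays moved. The work goes in short steps, Python scripts to look and compute and a tool call to move; the robot and the scene stay as the last step left them, time stands still between calls to the robot, and variables do not carry over. Pictures are saved under pics/ and viewed, at most 10 in all, crops included, and the job is handed in when it is done.

Besides the shell and the picture viewer there is one more tool, called after "Emit:" by a JSON object that holds its "method" and its "body". step_arm: Moves the arm, as the interface text tells. Its arguments: {"type":"object","properties":{"moves":{"type":"array"},"squeeze":{"type":"number"}},"required":["moves"]}

```bash
mkdir -p pics; cat > h.py <<'E'
import numpy as np, cv2
from rig import telemetry, imaging, r
def ray(cam,uv):
    c=imaging.calibration(cam); T=np.array(c["cam_to_world"])
    d=np.array([(uv[0]-c["cx"])/c["fx"],-(uv[1]-c["cy"])/c["fy"],-1.])
    return T[:3,3],T[:3,:3]@d
def at(cam,uv,z):
    o,d=ray(cam,uv); return (o+d*(z-o[2])/d[2])
def proj(cam,p):
    c=imaging.calibration(cam); T=np.array(c["cam_to_world"])
    q=np.linalg.inv(T)@np.append(p,1); return np.array([c["fx"]*q[0]/-q[2]+c["cx"],c["cy"]-c["fy"]*q[1]/-q[2]])
E
python3 - <<'E'
from h import *
np.set_printoptions(precision=1,suppress=True)
for cam in("scene","top"):
    im=imaging.grab_frame(cam); cv2.imwrite(f"pics/{cam}0.png",im[:,:,::-1])
    c=imaging.calibration(cam); print(cam,{k:v for k,v in c.items() if k!="cam_to_world"},np.array(c["cam_to_world"]).round(2).tolist())
    for n in "case cover rest riser tin mandrel".split():
        print(n,[(np.round(d["extent"]).tolist(),round(d["conf"],2)) for d in imaging.recognise(cam,n)][:4],[(np.round(d["xy"],1).tolist(),round(d["conf"],2)) for d in imaging.mark_of(cam,n)][:4])
print(telemetry.sense())
E
```

```text
scene {'fx': 411.9393345898141, 'fy': 411.9393345898141, 'cx': 274.3758136995804, 'cy': 206.88910510599212} [[0.56, -0.49, 0.67, 1363.79], [0.83, 0.34, -0.44, -534.35], [-0.01, 0.8, 0.6, 825.19], [0.0, 0.0, 0.0, 1.0]]
case [([212.0, 222.0, 49.0, 38.0], 0.62), ([139.0, 200.0, 56.0, 35.0], 0.56)] [([167.5, 214.6], 0.82), ([243.2, 235.5], 0.58)]
cover [([211.0, 203.0, 56.0, 52.0], 0.78)] [([239.4, 231.0], 0.91)]
rest [([153.0, 251.0, 44.0, 39.0], 0.95)] [([174.7, 273.2], 0.67)]
riser [([316.0, 188.0, 87.0, 73.0], 0.95), ([276.0, 123.0, 69.0, 51.0], 0.78)] [([339.9, 220.7], 0.82), ([296.7, 153.7], 0.8)]
tin [([265.0, 244.0, 23.0, 23.0], 0.7)] [([276.1, 259.8], 0.61)]
mandrel [] [([254.5, 308.8], 0.16)]
top {'fx': 419.6670752249541, 'fy': 419.6670752249541, 'cx': 274.13117657591425, 'cy': 208.3117977936704} [[0.01, 0.99, -0.17, 284.58], [-1.0, 0.01, 0.02, 35.72], [0.02, 0.17, 0.99, 1278.95], [0.0, 0.0, 0.0, 1.0]]
case [([414.0, 151.0, 19.0, 32.0], 0.73), ([338.0, 238.0, 44.0, 66.0], 0.68), ([298.0, 194.0, 17.0, 43.0], 0.5)] [([358.1, 270.9], 0.84), ([311.8, 206.6], 0.64), ([170.6, 195.7], 0.46)]
cover [([294.0, 172.0, 34.0, 66.0], 0.87)] [([307.4, 204.3], 0.57)]
rest [([368.0, 175.0, 30.0, 42.0], 0.78), ([290.0, 146.0, 22.0, 26.0], 0.36)] [([380.5, 193.9], 0.55), ([217.5, 166.5], 0.31)]
riser [([181.0, 108.0, 66.0, 58.0], 0.97), ([112.0, 254.0, 81.0, 56.0], 0.58)] [([217.6, 162.6], 0.7)]
tin [([290.0, 146.0, 22.0, 24.0], 0.7)] [([299.6, 161.4], 0.63)]
mandrel [] [([309.5, 201.6], 0.75)]
{'clock': 1.3, 'qpos': array([-1.2,  0.4,  1.6, -0. ,  1.2, -0. ]), 'qvel': array([-0., -0., -0., -0., -0., -0.]), 'joint_efforts': array([  0. , -60.5, -34.2,   0. ,   0. ,  -0. ]), 'eef_pos': array([ 238.1, -577.9,  231.3]), 'tcp_rot': array([-3.1,  0. ,  0.4]), 'contact_force': array([-0.1,  0.1,  1.1]), 'wrist_torque': array([ 0.1, -0. , -0.1]), 'grasp_force': 0.0, 'opening': 0.9988861953107788}
```

View pics/scene0.png

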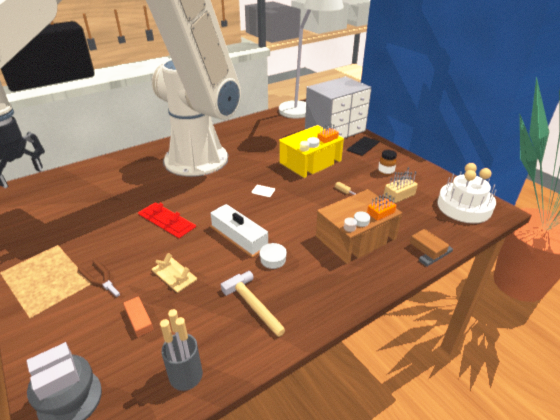

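View pics/top0.png

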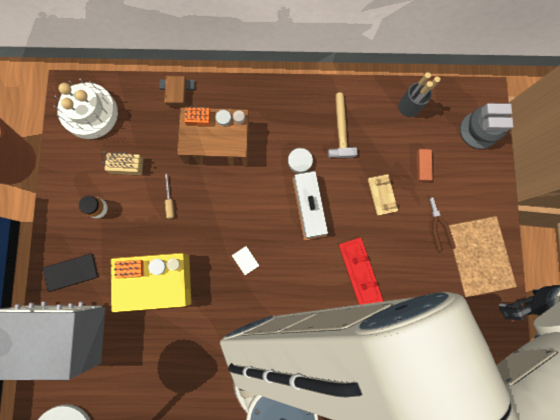

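The scene shows the cover on the brown case at top(310,205). The red case at (361,271) is a decoy. The pale rest is at (382,194). Two things have the riser's shape: the wooden one at (214,137), which fits the described colours, and the yellow one at (150,283), which doesn't. I'll confirm this in an enlarged crop.

```bash
python3 - <<'E'
from h import *
a=cv2.imread("pics/top0.png")
cv2.imwrite("pics/c1.png",cv2.resize(a[100:250,170:410],None,fx=3.33,fy=3.33,interpolation=cv2.INTER_CUBIC))
b=cv2.imread("pics/scene0.png")
cv2.imwrite("pics/c2.png",cv2.resize(b[170:300,150:410],None,fx=3.07,fy=3.07,interpolation=cv2.INTER_CUBIC))
E
```

```text
(no output)
```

View pics/c1.png

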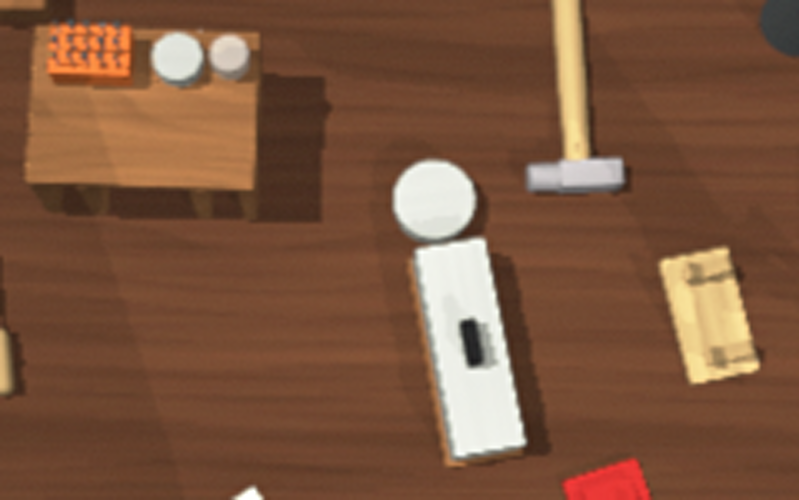

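View pics/c2.png

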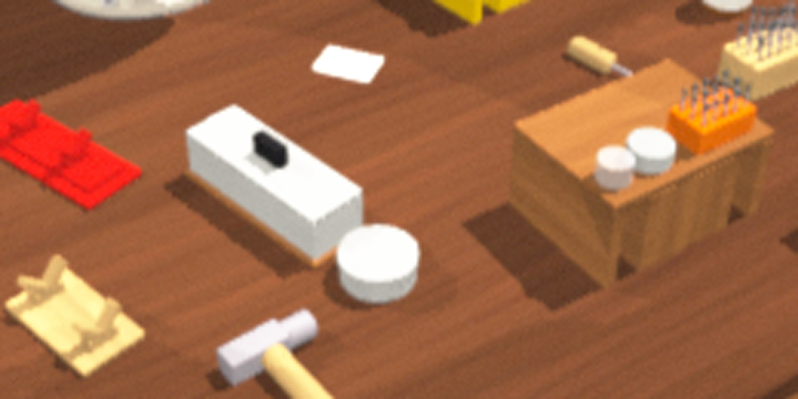

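The crops confirm the targets: an aluminium cover on a brown board, with the tin close beyond its far end; a pale rest; and a wooden riser whose mouth faces the robot. Next I'll fit poses to the corners.

```bash
cat > fit.py <<'E'
from h import *
from scipy.optimize import least_squares
np.set_printoptions(precision=2,suppress=True)
top=lambda p:(np.array(p)+.5)/3.3333-.5+[170,100]
sc=lambda p:(np.array(p)+.5)/3.07-.5+[150,170]
def fit(obs,x0,name):
    def pts(v,L): c,s=np.cos(v[2]),np.sin(v[2]); return [v[0]+c*L[0]-s*L[1],v[1]+s*L[0]+c*L[1],L[2]]
    def f(v,o=obs): return np.concatenate([proj(cam,pts(v,L))-uv for cam,L,uv in o])
    for cams in (["top"],["scene"],["top","scene"]):
        o=[q for q in obs if q[0] in cams]; s=least_squares(f,x0,args=(o,),x_scale=[10,10,.1]); print(name,cams,s.x,"res",s.fun)
def obs(corn,t,s): return [("top",L,top(p)) for L,p in zip(corn,t) if p]+[("scene",L,sc(p)) for L,p in zip(corn,s) if p]
if __name__=="__main__":
    # corners far-left, far-right, near-right, near-left (top view: up=+x, left=+y)
    b=lambda x0,x1,y,z:[[x1,y,z],[x1,-y,z],[x0,-y,z],[x0,y,z]]
    fit(obs(b(-95,95,31,58),[(415,248),(484,238),(525,445),(452,459)],[(361,190),(314,221),(188,132),(235,105)]),[450,-50,.2],"cover")
    fit(obs([[0,0,82]],[(471,342)],[(270,141)]) + obs([[0,0,82]],[(471,342)],[(270,141)]),[450,-50,.2],"handle")
    fit(obs(b(-60,60,33,8),[(660,260),(725,248),(758,368),(692,383)],[(143,328),(85,370),(8,307),(62,260)]),[450,-250,.2],"rest")
    fit(obs(b(0,145,100,100),[(37,26),(259,32),(251,188),(26,183)],[(772,131),(612,207),(515,127),(668,60)]),[600,150,0],"riser")
    c=[(299.6+.5,161.4)]
    print("tin",at("top",top((434,199)),30),at("scene",sc((379,254)),30))
E
python3 fit.py
```

```text
cover ['top'] [505.38 -93.36   0.18] res [ 0.21  0.34 -0.17  0.07 -0.58  0.16  0.53 -0.54]
cover ['scene'] [509.24 -94.26   0.18] res [ 0.57  0.13 -0.2   0.09 -0.45 -0.36  0.06  0.01]
cover ['top', 'scene'] [506.6  -93.43   0.18] res [ 0.2  -0.03 -0.19 -0.33 -0.51 -0.28  0.6  -0.95  0.28 -0.42 -0.5  -0.52
 -0.56 -0.92 -0.05 -0.5 ]
handle ['top'] [504.83 -92.76   0.2 ] res [ 0. -0.  0. -0.]
handle ['scene'] [510.05 -95.32   0.2 ] res [-0. -0. -0. -0.]
handle ['top', 'scene'] [506.27 -93.45   0.2 ] res [ 0.23 -0.49 -0.08 -0.87  0.23 -0.49 -0.08 -0.87]
rest ['top'] [ 547.27 -322.7     0.22] res [-0.45  0.04  0.38 -0.65  0.44  0.32 -0.36  0.27]
rest ['scene'] [ 545.98 -322.16    0.24] res [ 0.91 -0.11  0.05  0.   -1.46 -1.47  0.49  1.54]
rest ['top', 'scene'] [ 546.75 -322.41    0.23] res [-0.71  0.35  0.06 -0.56  0.53  0.32 -0.21  0.5   0.86  0.27 -0.16  0.29
 -1.35 -1.42  0.74  1.68]
riser ['top'] [636.22 197.52  -0.02] res [-0.77 -0.32  0.33 -0.03  0.99  0.41 -0.55 -0.11]
riser ['scene'] [638.88 195.56  -0.02] res [ 0.98  0.17  0.42  0.53 -1.28 -0.8  -0.19 -0.34]
riser ['top', 'scene'] [637.12 197.09  -0.02] res [-0.64 -0.59  0.45 -0.34  1.14  0.09 -0.39 -0.38  0.88 -0.29  0.35 -0.04
 -1.26 -1.3  -0.21 -0.74]
tin [648.43 -64.94  30.  ] [652.93 -65.92  30.  ]
```

```bash
cat > go.py <<'E'
# usage: go.py x y z yaw  -> scaled turn, shift from the present pose
import sys
from h import *
from scipy.spatial.transform import Rotation as R
np.set_printoptions(precision=4,suppress=True)
s=telemetry.sense(); R0=R.from_euler("xyz",s["tcp_rot"])
print("at",s["eef_pos"].round(1),s["tcp_rot"].round(4),"t",round(s["clock"],2),"F",s["contact_force"].round(1),"open",round(s["opening"],3),"grip",round(s["grasp_force"],1))
a=list(map(float,sys.argv[1:]))
for i in range(0,len(a),4):
    x,y,z,w=a[i:i+4]
    print("turn",(R0.inv()*R.from_euler("xyz",[np.pi,0,w])).as_rotvec()/(np.pi/4),"shift",R0.inv().apply(np.array([x,y,z])-s["eef_pos"])/200)
E
python3 go.py 370 -340 210 0.3  507 -93.7 150 0.185
```

```text
at [ 238.1 -577.9  231.3] [-3.1416  0.      0.3908] t 1.3 F [-0.1  0.1  1.1] open 0.999 grip 0.0
turn [-0.      0.      0.1156] shift [ 1.063  -0.8484  0.1063]
turn [-0.     0.     0.262] shift [ 2.1654 -1.7261  0.4064]
```

Emit:
{"method": "step_arm", "body": {"moves": [[[0,0,0.1],[0.25,-0.2,0.02],1],[[0,0,0.2],[0.45,-0.36,0.04],1],[[0,0,0.262],[0.65,-0.52,0.05],1],[[0,0,0.262],[0.85,-0.68,0.07],1],[[0,0,0.262],[1,-0.8,0.1],1],[[0,0,0.262],[1,-0.8,0.1],1]]}}

```text
clock: 1.9
eef_pos: [363.3, -349.5, 210.8]
tcp_rot: [-3.139, -0.0, 0.188]
contact_force: [-0.5, -0.1, -0.4]
opening: 1.004
grasp_force: 0.0
```

```bash
python3 go.py 507 -93.7 150 0.185
```

```text
at [ 363.3 -349.5  210.8] [-3.1395 -0.      0.1881] t 1.9 F [-0.5 -0.1 -0.4] open 1.004 grip 0.0
turn [-0.0027 -0.0001  0.004 ] shift [ 0.9451 -1.1213  0.3063]
```

Emit:
{"method": "step_arm", "body": {"moves": [[[0,0,0],[0.2,-0.22,0.05],1],[[0,0,0],[0.36,-0.4,0.1],1],[[0,0,0],[0.52,-0.58,0.15],1],[[0,0,0],[0.68,-0.76,0.2],1],[[0,0,0],[0.84,-0.92,0.25],1],[[0,0,0],[0.93,-1,0.27],1],[[0,0,0],[0.93,-1,0.27],1],[[0,0,0],[0.93,-1,0.27],1]]}}

```text
clock: 2.7
eef_pos: [508.1, -123.0, 157.1]
tcp_rot: [3.141, 0.001, 0.187]
contact_force: [0.0, -0.5, -0.2]
opening: 0.999
grasp_force: 0.0
```

```bash
python3 go.py 507 -93.7 110 0.185
```

```text
at [ 508.1 -123.   157.1] [3.1414 0.0006 0.1866] t 2.7 F [ 0.  -0.5 -0.2] open 0.999 grip 0.0
turn [0.0002 0.0008 0.0021] shift [ 0.0218 -0.1449  0.2356]
```

Emit:
{"method": "step_arm", "body": {"moves": [[[0,0,0],[0.02,-0.145,0.15],0],[[0,0,0],[0.02,-0.145,0.235],0],[[0,0,0],[0.02,-0.145,0.235],0],[[0,0,0],[0.02,-0.145,0.35],0],[[0,0,0],[0.02,-0.145,0.44],0],[[0,0,0],[0.02,-0.145,0.475],0],[[0,0,0],[0.02,-0.145,0.475],0]]}}

```text
clock: 3.4
eef_pos: [506.4, -94.7, 62.4]
tcp_rot: [-3.142, 0.001, 0.184]
contact_force: [-0.7, 0.6, 0.4]
opening: 0.502
grasp_force: 0.0
```

```bash
python3 go.py 507 -93.7 61 0.185; python3 - <<'E'
from h import *
im=imaging.grab_frame("scene")
cv2.imwrite("pics/s1.png",cv2.resize(im[130:280,150:350,::-1],None,fx=4,fy=4,interpolation=cv2.INTER_CUBIC))
E
```

```text
at [506.4 -94.7  62.4] [-3.1415  0.0007  0.1839] t 3.4 F [-0.7  0.6  0.4] open 0.502 grip 0.0
turn [-0.0001  0.0008 -0.0014] shift [ 0.0038 -0.0042  0.007 ]
```

View pics/s1.png

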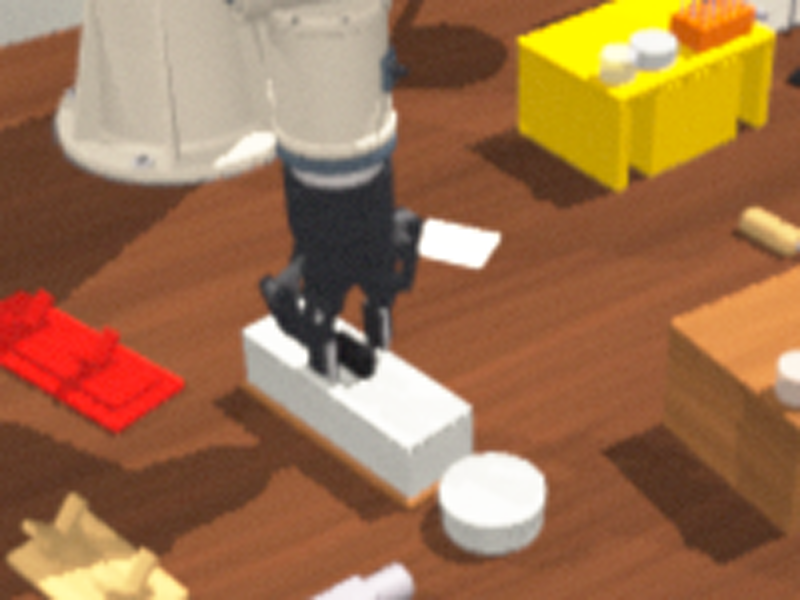

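The fingers straddle the grip block at crop(350,355), so I'll close on it.

Emit:
{"method": "step_arm", "body": {"moves": [[[0,0,0],[0,0,0.005],-0.4],[[0,0,0],[0,0,0.005],-0.7],[[0,0,0],[0,0,0.005],-0.9],[[0,0,0],[0,0,0.005],-1],[[0,0,0],[0,0,0.005],-1]], "squeeze": 70}}

```text
clock: 3.95
eef_pos: [507.3, -93.9, 62.4]
tcp_rot: [3.141, -0.001, 0.185]
contact_force: [-0.6, -0.4, 6.0]
opening: 0.144
grasp_force: 69.1
```

Emit:
{"method": "step_arm", "body": {"moves": [[[0,0,0],[0,0,-0.03],-1],[[0,0,0],[0,0,-0.08],-1],[[0,0,0],[0,0,-0.14],-1],[[0,0,0],[0,0,-0.21],-1],[[0,0,0],[0,0,-0.29],-1],[[0,0,0],[0,0,-0.37],-1],[[0,0,0],[0,0,-0.4],-1],[[0,0,0],[0,0,-0.4],-1]]}}

```text
clock: 4.75
eef_pos: [507.4, -93.8, 142.6]
tcp_rot: [3.141, -0.002, 0.185]
contact_force: [0.5, 0.0, -3.7]
opening: 0.15
grasp_force: 68.7
```

```bash
python3 go.py 480 0 142 -0.02 570 150 142 -0.02 602 197.5 142 -0.02; python3 - <<'E'
from h import *
im=imaging.grab_frame("scene")
cv2.imwrite("pics/s2.png",cv2.resize(im[130:280,150:350,::-1],None,fx=4,fy=4,interpolation=cv2.INTER_CUBIC))
E
```

```text
at [507.4 -93.8 142.6] [ 3.1408 -0.0022  0.185 ] t 4.75 F [ 0.5  0.  -3.7] open 0.15 grip 68.7
turn [ 0.0008 -0.0029  0.2611] shift [-0.0482 -0.4863  0.0025]
turn [ 0.0008 -0.0029  0.2611] shift [ 0.5321 -1.1407  0.0032]
turn [ 0.0008 -0.0029  0.2611] shift [ 0.7331 -1.3447  0.0035]
```

View pics/s2.png

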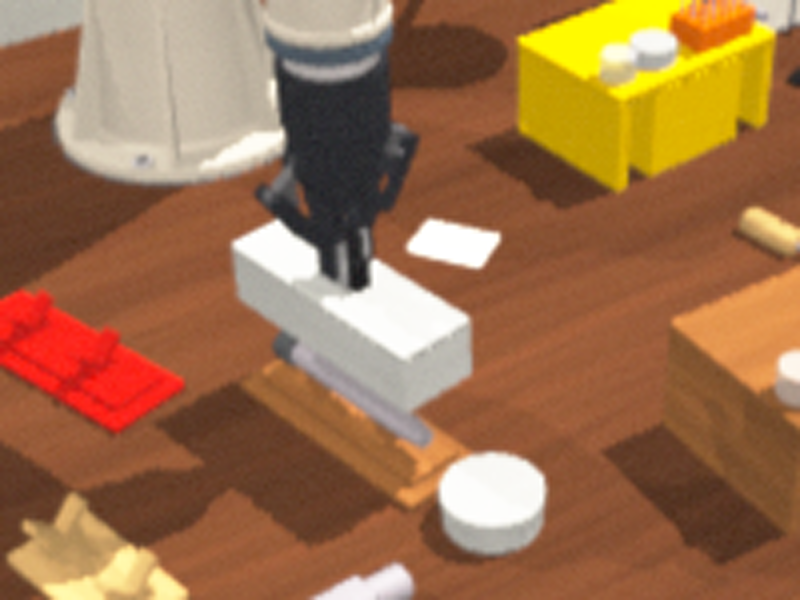

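The mandrel still lies in the case with its knob toward the robot. I'll carry the cover to a staging point in front of the bay.

```bash
python3 go.py 460 0 142 -0.02 505 100 142 -0.02 
```

```text
at [506.8 -93.7 141.7] [ 3.1413 -0.0008  0.1851] t 4.8 F [-0.8  0.2 -4.5] open 0.146 grip 68.7
turn [ 0.0003 -0.0011  0.2611] shift [-0.1436 -0.5036 -0.0018]
turn [ 0.0003 -0.0011  0.2611] shift [ 0.1695 -0.9536 -0.0017]
```

Emit:
{"method": "step_arm", "body": {"moves": [[[0,0,0.05],[-0.04,-0.12,0],-1],[[0,0,0.1],[-0.09,-0.3,0],-1],[[0,0,0.15],[-0.14,-0.48,0],-1],[[0,0,0.2],[-0.04,-0.65,0],-1],[[0,0,0.25],[0.06,-0.8,0],-1],[[0,0,0.262],[0.15,-0.92,0],-1],[[0,0,0.262],[0.17,-0.95,0],-1],[[0,0,0.262],[0.17,-0.95,0],-1]]}}

```text
clock: 5.6
eef_pos: [504.8, 100.0, 140.4]
tcp_rot: [3.141, 0.001, -0.019]
contact_force: [0.3, 0.4, -2.8]
opening: 0.147
grasp_force: 69.1
```

```bash
python3 go.py 520 199.1 142 -0.02 520 199.1 60 -0.02
```

```text
at [504.8 100.  140.4] [ 3.1412  0.0014 -0.0187] t 5.6 F [ 0.3  0.4 -2.8] open 0.147 grip 69.1
turn [0.0005 0.0018 0.0016] shift [ 0.0667 -0.4969 -0.008 ]
turn [0.0005 0.0018 0.0016] shift [ 0.0672 -0.497   0.402 ]
```

Emit:
{"method": "step_arm", "body": {"moves": [[[0,0,0],[0.03,-0.2,0],-1],[[0,0,0],[0.06,-0.38,0],-1],[[0,0,0],[0.067,-0.497,0.05],-1],[[0,0,0],[0.067,-0.497,0.2],-1],[[0,0,0],[0.067,-0.497,0.32],-1],[[0,0,0],[0.067,-0.497,0.4],-1],[[0,0,0],[0.067,-0.497,0.4],-1],[[0,0,0],[0.067,-0.497,0.4],-1]]}}

```text
clock: 6.4
eef_pos: [520.2, 197.3, 61.2]
tcp_rot: [3.141, 0.001, -0.022]
contact_force: [0.3, 1.0, -3.2]
opening: 0.148
grasp_force: 69.5
```

```bash
python3 go.py 602 197.4 57.5 -0.02; python3 - <<'E'
from h import *
im=imaging.grab_frame("top")
cv2.imwrite("pics/t3.png",cv2.resize(im[90:240,150:350,::-1],None,fx=4,fy=4,interpolation=cv2.INTER_CUBIC))
E
```

```text
at [520.2 197.3  61.2] [ 3.1409  0.0013 -0.0215] t 6.4 F [ 0.3  1.  -3.2] open 0.148 grip 69.5
turn [ 0.0009  0.0016 -0.0019] shift [ 0.409  -0.0093  0.0178]
```

View pics/t3.png

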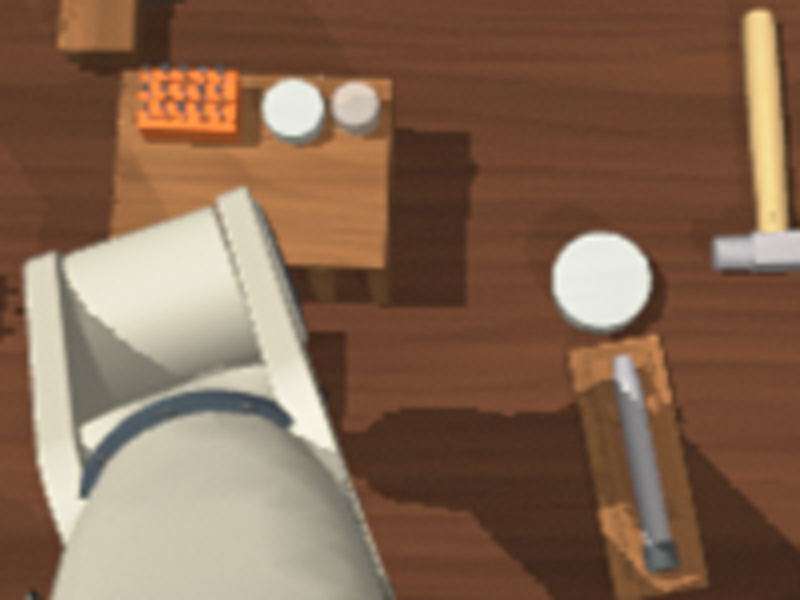

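The arm hides the bay from above. The riser spans crop x 112..388, and the mandrel is undisturbed at (645,460). I'll insert slowly and watch the force.

Emit:
{"method": "step_arm", "body": {"moves": [[[0,0,0],[0.06,0,0.01],-1],[[0,0,0],[0.12,-0.003,0.015],-1],[[0,0,0],[0.18,-0.005,0.018],-1],[[0,0,0],[0.24,-0.007,0.018],-1],[[0,0,0],[0.28,-0.009,0.018],-1],[[0,0,0],[0.28,-0.009,0.018],-1]]}}

```text
clock: 7.05
eef_pos: [578.2, 199.1, 57.7]
tcp_rot: [-3.141, -0.001, -0.021]
contact_force: [-0.2, -0.1, -3.7]
opening: 0.148
grasp_force: 69.7
```

Emit:
{"method": "step_arm", "body": {"moves": [[[0,0,0],[0.04,0,0],-1],[[0,0,0],[0.08,0,0],-1],[[0,0,0],[0.12,0,0],-1],[[0,0,0],[0.12,0,0.008],-1],[[0,0,0],[0.12,0,0.014],-1],[[0,0,0],[0.12,0,0.014],-1]]}}

```text
clock: 7.65
eef_pos: [600.3, 198.5, 54.6]
tcp_rot: [3.141, 0.0, -0.021]
contact_force: [0.4, -0.6, -3.1]
opening: 0.144
grasp_force: 69.8
```

```bash
python3 go.py 602 197.4 54.4 -0.02; python3 - <<'E'
from h import *
im=imaging.grab_frame("scene")
cv2.imwrite("pics/s4.png",cv2.resize(im[120:270,270:470,::-1],None,fx=4,fy=4,interpolation=cv2.INTER_CUBIC))
E
```

```text
at [600.3 198.5  54.6] [ 3.1415  0.0005 -0.0208] t 7.65 F [ 0.4 -0.6 -3.1] open 0.144 grip 69.8
turn [ 0.0002  0.0006 -0.001 ] shift [0.0087 0.0052 0.001 ]
```

View pics/s4.png

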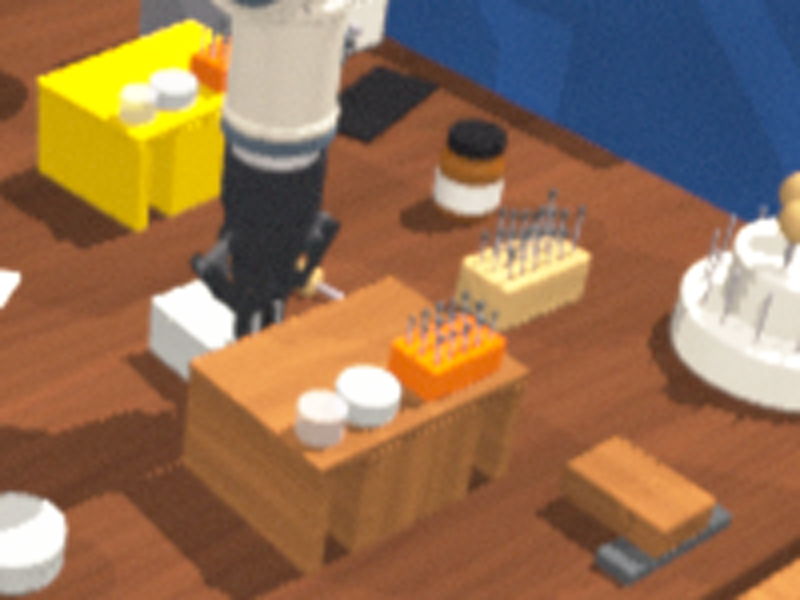

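Emit:
{"method": "step_arm", "body": {"moves": [[[0,0,0],[0,0,0.003],-1],[[0,0,0],[0,0,0.006],-1],[[0,0,0],[0,0,0.006],-1]]}}

```text
clock: 8.0
eef_pos: [600.3, 198.5, 54.4]
tcp_rot: [3.141, 0.0, -0.021]
contact_force: [-3.4, -0.5, 4.6]
opening: 0.143
grasp_force: 71.0
```

Emit:
{"method": "step_arm", "body": {"moves": [[[0,0,0],[0,0,0],-0.5],[[0,0,0],[0,0,0],-0.2],[[0,0,0],[0,0,0],0],[[0,0,0],[0,0,-0.05],0],[[0,0,0],[0,0,-0.2],0],[[0,0,0],[0,0,-0.4],0.5],[[0,0,0],[-0.2,0,-0.45],1],[[0,0,0],[-0.42,0,-0.45],1]]}}

```text
clock: 8.8
eef_pos: [518.3, 200.9, 146.7]
tcp_rot: [-3.139, -0.005, -0.022]
contact_force: [-1.6, 0.1, -1.0]
opening: 0.973
grasp_force: 0.0
```

```bash
python3 - <<'E'
from h import *
from fit import *
im=imaging.grab_frame("scene"); 
E
python3 go.py 516.3 200.0 75 -0.0208 516.3 200 9 -0.0208
```

```text
at [508.6 199.4 144.1] [ 3.1405  0.0053 -0.0212] t 8.85 F [-7.9 -1.1 -1.2] open 0.998 grip 0.0
turn [ 0.0014  0.0067 -0.0005] shift [ 0.0401 -0.0044  0.3452]
turn [ 0.0014  0.0067 -0.0005] shift [ 0.0419 -0.0047  0.6752]
```

Emit:
{"method": "step_arm", "body": {"moves": [[[0,0,0],[0,0,0],1],[[0,0,0],[0,0,0.15],1],[[0,0,0],[0,0,0.3],1],[[0,0,0],[0,0,0.36],1],[[0,0,0],[0,0,0.36],1]]}}

```text
clock: 9.35
eef_pos: [516.3, 199.9, 70.4]
tcp_rot: [3.141, 0.002, -0.021]
contact_force: [0.5, -0.8, 0.7]
opening: 0.998
grasp_force: 0.0
```

```bash
python3 go.py 516.3 200 9 -0.0208
```

```text
at [516.3 199.9  70.4] [ 3.1405  0.0025 -0.0209] t 9.35 F [ 0.5 -0.8  0.7] open 0.998 grip 0.0
turn [ 0.0013  0.0032 -0.0001] shift [ 0.0005 -0.0006  0.3068]
```

Emit:
{"method": "step_arm", "body": {"moves": [[[0,0,0],[0,0,0.1],1],[[0,0,0],[0,0,0.2],1],[[0,0,0],[0,0,0.28],1],[[0,0,0],[0,0,0.305],1],[[0,0,0],[0,0,0.305],1]]}}

```text
clock: 9.85
eef_pos: [517.2, 200.4, 11.1]
tcp_rot: [-3.142, -0.0, -0.021]
contact_force: [0.0, 0.0, -0.4]
opening: 1.002
grasp_force: 0.0
```

Emit:
{"method": "step_arm", "body": {"moves": [[[0,0,0],[0,0,0],0.7],[[0,0,0],[0,0,0],0.5],[[0,0,0],[0,0,0],0.3],[[0,0,0],[0,0,0],0.3],[[0,0,0],[0,0,0],0.3]], "squeeze": 40}}

```text
clock: 10.35
eef_pos: [517.4, 200.5, 11.9]
tcp_rot: [-3.141, -0.002, -0.021]
contact_force: [-0.1, -0.8, 5.3]
opening: 0.72
grasp_force: 43.5
```

Emit:
{"method": "step_arm", "body": {"moves": [[[0,0,0],[0.05,0,0],0.2],[[0,0,0],[0.1,0,0],0.2],[[0,0,0],[0.15,0,0],0.2],[[0,0,0],[0.2,0,0],0.2],[[0,0,0],[0.25,0,0],0.2],[[0,0,0],[0.29,0,0],0.2],[[0,0,0],[0.32,0,0],0.2],[[0,0,0],[0.32,0,0],0.2]]}}

```text
clock: 11.15
eef_pos: [580.1, 198.9, 11.9]
tcp_rot: [3.141, 0.002, -0.021]
contact_force: [-5.1, -1.0, 9.8]
opening: 0.718
grasp_force: 44.9
```

Emit:
{"method": "step_arm", "body": {"moves": [[[0,0,0],[0.01,0,0],0.2],[[0,0,0],[0.015,0,0],0.2],[[0,0,0],[0.02,0,0],0.2],[[0,0,0],[0.02,0,0],0.2]]}}

```text
clock: 11.55
eef_pos: [582.5, 198.8, 11.9]
tcp_rot: [3.141, 0.004, -0.021]
contact_force: [-11.0, 0.3, 14.8]
opening: 0.722
grasp_force: 45.2
```

Emit:
{"method": "step_arm", "body": {"moves": [[[0,0,0],[0,0,-0.007],0.2],[[0,0,0],[0.01,0,-0.012],0.2],[[0,0,0],[0.01,0,-0.012],0.2]]}}

```text
clock: 11.85
eef_pos: [587.1, 198.9, 13.3]
tcp_rot: [-3.141, -0.001, -0.021]
contact_force: [0.4, -0.8, -3.4]
opening: 0.717
grasp_force: 44.3
```

```bash
python3 go.py 585 198.8 11 -0.0208
```

```text
at [587.1 198.9  13.3] [-3.1414 -0.0006 -0.0208] t 11.85 F [ 0.4 -0.8 -3.4] open 0.717 grip 44.3
turn [-0.0002 -0.0008  0.    ] shift [-0.0105  0.0005  0.0116]
```

Emit:
{"method": "step_arm", "body": {"moves": [[[0,0,0],[0,0,0.006],0.2],[[0,0,0],[0.006,0,0.006],0.2],[[0,0,0],[0.012,0,0.006],0.2],[[0,0,0],[0.012,0,0.006],0.2]]}}

```text
clock: 12.25
eef_pos: [588.7, 198.7, 11.9]
tcp_rot: [3.141, 0.001, -0.021]
contact_force: [-4.1, 0.2, 2.8]
opening: 0.722
grasp_force: 45.1
```

Emit:
{"method": "step_arm", "body": {"moves": [[[0,0,0],[0.008,0,0],0.2],[[0,0,0],[0.016,0,0],0.2],[[0,0,0],[0.016,0,0],0.2]]}}

```text
clock: 12.55
eef_pos: [590.1, 198.6, 11.9]
tcp_rot: [3.141, 0.004, -0.021]
contact_force: [-12.0, 0.8, 9.1]
opening: 0.718
grasp_force: 45.9
```

Emit:
{"method": "step_arm", "body": {"moves": [[[0,0,0],[0.01,0,-0.004],0.2],[[0,0,0],[0.02,0,-0.004],0.2],[[0,0,0],[0.02,0,-0.004],0.2]]}}

```text
clock: 12.85
eef_pos: [590.1, 198.5, 11.8]
tcp_rot: [3.14, 0.012, -0.022]
contact_force: [-25.5, 3.6, 14.6]
opening: 0.724
grasp_force: 46.6
```

```bash
python3 go.py 590 198.8 11 -0.0208
```

```text
at [590.1 198.5  11.8] [ 3.1398  0.0117 -0.0216] t 12.85 F [-25.5   3.6  14.6] open 0.724 grip 46.6
turn [ 0.0022  0.0149 -0.001 ] shift [-0.0002 -0.0017  0.0042]
```

The push stalled at 25 N with no further travel, so the cover is home (cover x≈673, predicted 672.5). I'll relax the push, then release.

Emit:
{"method": "step_arm", "body": {"moves": [[[0,0,0],[-0.015,0,0],0.2],[[0,0,0],[-0.017,0,0],0.2],[[0,0,0],[-0.017,0,0],0.2]]}}

```text
clock: 13.15
eef_pos: [590.2, 198.5, 11.9]
tcp_rot: [3.141, 0.005, -0.021]
contact_force: [-10.2, 1.7, 2.1]
opening: 0.722
grasp_force: 45.1
```

Emit:
{"method": "step_arm", "body": {"moves": [[[0,0,0],[0,0,0],0.5],[[0,0,0],[0,0,0],0.8],[[0,0,0],[0,0,0],1],[[0,0,0],[0,0,0],1],[[0,0,0],[-0.02,0,-0.03],1],[[0,0,0],[-0.1,0,-0.1],1],[[0,0,0],[-0.25,0,-0.3],1],[[0,0,0],[-0.45,0,-0.5],1]]}}

```text
clock: 13.95
eef_pos: [506.9, 200.4, 109.1]
tcp_rot: [-3.142, -0.0, -0.021]
contact_force: [-0.3, 0.3, 1.0]
opening: 1.004
grasp_force: 0.0
```

```bash
python3 go.py 480 60 170 0 500 -93 150 0.185
```

```text
at [506.9 200.4 109.1] [-3.1416 -0.     -0.0213] t 13.95 F [-0.3  0.3  1. ] open 1.004 grip 0.0
turn [-0.     -0.0001 -0.0272] shift [-0.1195  0.7045 -0.3047]
turn [-0.     -0.0001 -0.2627] shift [-0.0032  1.4672 -0.2048]
```

Emit:
{"method": "step_arm", "body": {"moves": [[[0,0,0],[-0.1,0.1,-0.1],1],[[0,0,0],[-0.25,0.25,-0.2],1],[[0,0,0],[-0.4,0.4,-0.3],1],[[0,0,0],[-0.55,0.5,-0.35],1],[[0,0,0],[-0.6,0.55,-0.35],1],[[0,0,0],[-0.6,0.55,-0.35],1]]}}

```text
clock: 14.55
eef_pos: [384.2, 92.2, 178.5]
tcp_rot: [-3.141, -0.001, -0.022]
contact_force: [-0.2, -0.2, 0.1]
opening: 0.996
grasp_force: 0.0
```

```bash
python3 - <<'E'
from h import *
a=imaging.grab_frame("top")[:,:,::-1]; b=imaging.grab_frame("scene")[:,:,::-1]
cv2.imwrite("pics/top5.png",a); cv2.imwrite("pics/scene5.png",b)
A=cv2.resize(a[140:250,280:410],None,fx=5,fy=5,interpolation=cv2.INTER_CUBIC)[:,:400]
z=lambda im,x,y,w,h:cv2.resize(im[y:y+h,x:x+w],(400,300),interpolation=cv2.INTER_CUBIC)
m=np.vstack([np.hstack([z(a,280,145,132,99),z(b,145,195,132,99)]),np.hstack([z(a,170,100,132,99),z(b,290,150,132,99)])])
cv2.imwrite("pics/m5.png",m)
for n in ("case","mandrel","cover","rest"):
  for c in("top","scene"): print(n,c,[(np.round(d["xy"],1).tolist(),round(d["conf"],2)) for d in imaging.mark_of(c,n)][:3])
E
```

```text
case top [([310.5, 204.7], 0.97), ([359.2, 273.6], 0.95)]
case scene [([164.7, 218.4], 0.64), ([240.3, 235.0], 0.57), ([175.5, 274.6], 0.37)]
mandrel top [([307.3, 205.8], 0.58)]
mandrel scene [([237.1, 227.6], 0.87), ([105.6, 287.3], 0.64)]
cover top [([217.1, 153.7], 0.78)]
cover scene [([388.3, 172.3], 0.64), ([255.2, 310.9], 0.4)]
rest top [([381.8, 196.1], 0.6)]
rest scene [([176.4, 275.3], 0.59)]
```

View pics/m5.png

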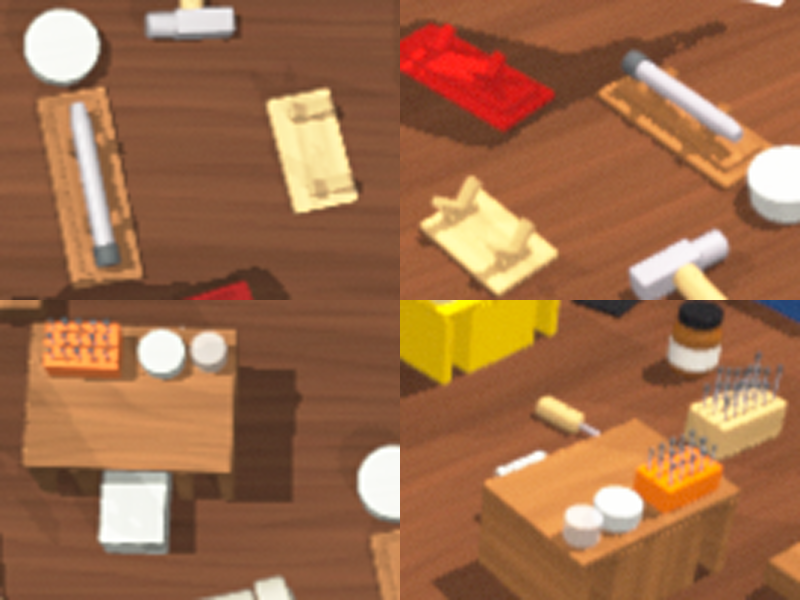

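```bash
cat > f2.py <<'E'
import fit
from fit import *
k=400/132
fit.top=lambda p:(np.array(p)+.5)/k-.5+[280,145]
fit.sc=lambda p:(np.array(p)+.5)/k-.5+[145,195]
b=lambda x0,x1,y,z:[[x1,y,z],[x1,-y,z],[x0,-y,z],[x0,y,z]]
fit.fit(fit.obs(b(-100,100,36,8),[(38,96),(103,89),(142,276),(74,284)],[None,(327,186),(199,96),None]),[507,-93,.19],"case")
fit.fit(fit.obs(b(-60,60,33,8),[(267,101),(331,90),(357,200),(297,212)],[(157,252),(98,292),(20,227),None]),[547,-322,.22],"rest")
fit.fit(fit.obs([[80,0,36],[-85,0,36]],[(78,102),(107,264)],[(340,134),(228,60)]),[507,-93,.19],"mandrel")
E
python3 f2.py; python3 go.py 507.2 -93.8 110 0.185
```

```text
at [385.4  93.2 177.7] [ 3.1414  0.0006 -0.0204] t 15.05 F [ 1.3 -0.5 -0.1] open 0.997 grip 0.0
turn [ 0.0001  0.0008 -0.2616] shift [0.6282 0.9223 0.3385]Traceback (most recent call last):
  File "f2.py", line 7, in <module>
    fit.fit(fit.obs(b(-100,100,36,8),[(38,96),(103,89),(142,276),(74,284)],[None,(327,186),(199,96),None]),[507,-93,.19],"case")
    ^^^^^^^
AttributeError: 'function' object has no attribute 'fit'
```

```bash
sed -i 's/^import fit$//; s/^from fit import \*/import fit as F\nfrom fit import np/; s/fit\.\(fit\|obs\|top\|sc\)\b/F.\1/g' f2.py; python3 f2.py
```

```text
case ['top'] [507.52 -94.8    0.18] res [-0.48  0.13  0.73 -1.35  0.26 -0.13 -0.5   1.28]
case ['scene'] [510.98 -94.13   0.19] res [ 0.46  0.69 -0.51 -0.89]
case ['top', 'scene'] [508.37 -94.35   0.19] res [-0.77 -0.06  0.42 -1.64  0.25 -0.5  -0.48  1.03 -0.25  0.25 -0.85 -1.4 ]
rest ['top'] [ 546.23 -324.78    0.21] res [ 0.35 -0.19 -0.36 -0.54  0.45  0.27 -0.44  0.44]
rest ['scene'] [ 549.74 -324.07    0.23] res [ 0.52 -0.08 -0.03  0.46 -0.5  -0.5 ]
rest ['top', 'scene'] [ 547.51 -324.18    0.22] res [-0.06 -0.42 -0.83 -1.02  0.44 -0.32 -0.37  0.11  0.01 -0.36 -0.7   0.01
 -0.7  -1.15]
mandrel ['top'] [507.98 -94.78   0.17] res [ 0.02  0.1  -0.02 -0.1 ]
mandrel ['scene'] [505.28 -93.42   0.21] res [-0.11 -0.17  0.12  0.21]
mandrel ['top', 'scene'] [507.15 -94.32   0.19] res [-0.63  0.45  0.37  0.09 -0.51  0.6   0.65  0.33]
```

Emit:
{"method": "step_arm", "body": {"moves": [[[0,0,-0.1],[0.15,0.2,0],1],[[0,0,-0.2],[0.3,0.4,0.02],1],[[0,0,-0.2616],[0.42,0.6,0.08],1],[[0,0,-0.2616],[0.54,0.78,0.16],1],[[0,0,-0.2616],[0.628,0.922,0.24],1],[[0,0,-0.2616],[0.628,0.922,0.3],1],[[0,0,-0.2616],[0.628,0.922,0.3],1]]}}

```text
clock: 15.75
eef_pos: [505.7, -94.1, 116.1]
tcp_rot: [-3.14, 0.004, 0.183]
contact_force: [-0.1, 0.5, -0.1]
opening: 1.001
grasp_force: 0.0
```

```bash
python3 go.py 507.2 -93.8 19 0.185
```

```text
at [505.7 -94.1 116.1] [-3.14    0.0037  0.1831] t 15.75 F [-0.1  0.5 -0.1] open 1.001 grip 0.0
turn [-0.0021  0.0047 -0.0024] shift [0.0097 0.0005 0.4853]
```

Emit:
{"method": "step_arm", "body": {"moves": [[[0,0,0],[0.008,0,0.15],0.6],[[0,0,0],[0.008,0,0.3],0.3],[[0,0,0],[0.008,0,0.4],0.2],[[0,0,0],[0.008,0,0.46],0.2],[[0,0,0],[0.008,0,0.487],0.2],[[0,0,0],[0.008,0,0.487],0.2],[[0,0,0],[0.008,0,0.487],0.2]]}}

```text
clock: 16.45
eef_pos: [509.2, -93.5, 21.5]
tcp_rot: [3.141, -0.001, 0.185]
contact_force: [0.6, -0.0, -0.2]
opening: 0.598
grasp_force: 0.0
```

Emit:
{"method": "step_arm", "body": {"moves": [[[0,0,0],[0,0,0],-0.1],[[0,0,0],[0,0,0],-0.3],[[0,0,0],[0,0,0],-0.5],[[0,0,0],[0,0,0],-0.7],[[0,0,0],[0,0,0],-0.8],[[0,0,0],[0,0,0],-0.8]], "squeeze": 80}}

```text
clock: 17.05
eef_pos: [508.8, -93.7, 21.3]
tcp_rot: [3.142, -0.001, 0.185]
contact_force: [-1.1, 1.7, 7.3]
opening: 0.203
grasp_force: 77.9
```

Emit:
{"method": "step_arm", "body": {"moves": [[[0,0,0],[0,0,-0.04],-0.8],[[0,0,0],[0,0,-0.1],-0.8],[[0,0,0],[0,0,-0.18],-0.8],[[0,0,0],[0,0,-0.28],-0.8],[[0,0,0],[0,0,-0.4],-0.8],[[0,0,0],[0,0,-0.4],-0.8],[[0,0,0],[0,0,-0.4],-0.8]]}}

```text
clock: 17.75
eef_pos: [508.8, -93.7, 101.1]
tcp_rot: [3.141, -0.001, 0.185]
contact_force: [-0.4, 0.7, -4.4]
opening: 0.207
grasp_force: 78.6
```

```bash
python3 - <<'E'
from h import *
b=imaging.grab_frame("scene")[:,:,::-1]
cv2.imwrite("pics/s6.png",cv2.resize(b[170:290,140:300],None,fx=5,fy=5,interpolation=cv2.INTER_CUBIC))
E
python3 go.py 548 -323.3 101.5 0.222
```

```text
at [508.1 -93.6 100.3] [-3.1415  0.0003  0.1847] t 17.8 F [ 0.3  0.7 -4.7] open 0.206 grip 78.6
turn [-0.0001  0.0004 -0.0475] shift [-0.0147  1.1654 -0.0061]
```

View pics/s6.png

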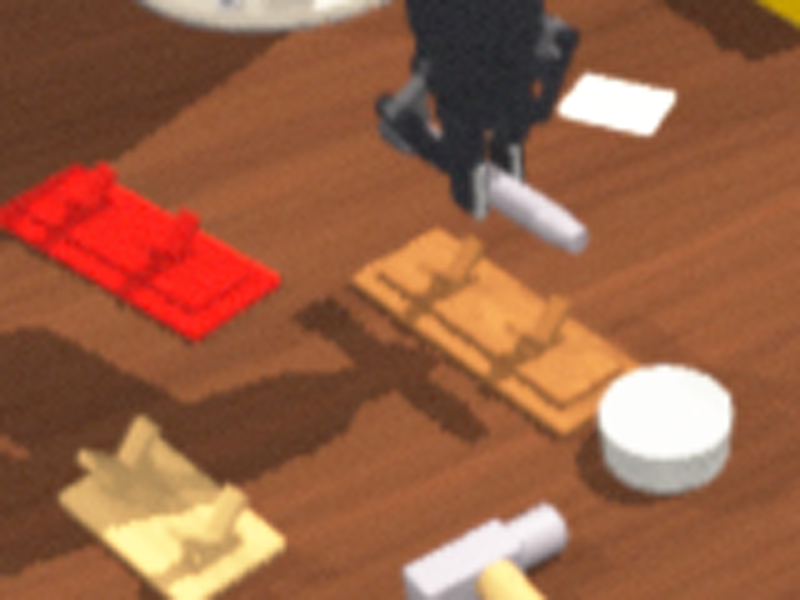

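The mandrel is held level at crop(530,210), and the pale rest at (170,510) is free. I'll carry it over.

Emit:
{"method": "step_arm", "body": {"moves": [[[0,0,0],[0,0.1,0],-0.8],[[0,0,0],[0,0.26,0],-0.8],[[0,0,-0.0475],[0,0.44,0],-0.8],[[0,0,-0.0475],[-0.01,0.62,0],-0.8],[[0,0,-0.0475],[-0.01,0.8,0],-0.8],[[0,0,-0.0475],[-0.015,0.92,0],-0.8],[[0,0,-0.0475],[-0.015,1,0],-0.8],[[0,0,-0.0475],[-0.015,1,0],-0.8]]}}

```text
clock: 18.6
eef_pos: [542.1, -292.2, 99.5]
tcp_rot: [-3.141, 0.001, 0.22]
contact_force: [-0.0, 0.4, -3.3]
opening: 0.201
grasp_force: 78.7
```

```bash
python3 go.py 547.8 -323.1 60 0.222
```

```text
at [ 542.1 -292.2   99.5] [-3.1411  0.0009  0.2204] t 18.6 F [-0.   0.4 -3.3] open 0.201 grip 78.7
turn [-0.0007  0.0011 -0.0021] shift [-0.0057  0.1571  0.1972]
```

Emit:
{"method": "step_arm", "body": {"moves": [[[0,0,0],[-0.005,0.08,0],-0.8],[[0,0,0],[-0.005,0.157,0.03],-0.8],[[0,0,0],[-0.005,0.157,0.12],-0.8],[[0,0,0],[-0.005,0.157,0.2],-0.8],[[0,0,0],[-0.005,0.157,0.2],-0.8],[[0,0,0],[-0.005,0.157,0.2],-0.8]]}}

```text
clock: 19.2
eef_pos: [547.9, -321.2, 60.0]
tcp_rot: [-3.14, 0.001, 0.222]
contact_force: [0.2, 0.6, -4.0]
opening: 0.205
grasp_force: 78.8
```

```bash
python3 go.py 547.8 -323.1 23 0.222; python3 - <<'E'
from h import *
from fit import fit
p=[546.8,-323.3]
for c in("top","scene"):
    a=imaging.grab_frame(c)
    print(c,[(np.round(d["xy"],1).tolist(),round(d["conf"],2)) for n in("mandrel","rest") for d in imaging.mark_of(c,n)],"pred rest",proj(c,p+[0]).round(1),"mandrel",proj(c,p+[75]).round(1))
E
```

```text
at [ 547.9 -321.2   60. ] [-3.1405  0.0012  0.2224] t 19.2 F [ 0.2  0.6 -4. ] open 0.205 grip 78.8
turn [-0.0014  0.0015  0.0005] shift [-0.0023  0.0092  0.1849]
top [([388.2, 189.8], 0.46), ([381.4, 196.1], 0.56)] pred rest [381.8 194.6] mandrel [388.7 189.6]
scene [([173.0, 253.5], 0.5), ([175.1, 274.8], 0.81), ([340.2, 223.3], 0.34)] pred rest [173.9 274.7] mandrel [169.6 254.7]
```

Emit:
{"method": "step_arm", "body": {"moves": [[[0,0,0],[-0.001,0.007,0.06],-0.8],[[0,0,0],[-0.001,0.007,0.12],-0.8],[[0,0,0],[-0.001,0.007,0.16],-0.8],[[0,0,0],[-0.001,0.007,0.18],-0.8],[[0,0,0],[-0.001,0.007,0.187],-0.8],[[0,0,0],[-0.001,0.007,0.187],-0.8]]}}

```text
clock: 20.1
eef_pos: [548.3, -323.0, 22.9]
tcp_rot: [-3.141, 0.0, 0.222]
contact_force: [0.4, 0.1, -5.0]
opening: 0.205
grasp_force: 78.8
```

Emit:
{"method": "step_arm", "body": {"moves": [[[0,0,0],[0,0,0.004],-0.8],[[0,0,0],[0,0,0.008],-0.8],[[0,0,0],[0,0,0.01],-0.8],[[0,0,0],[0,0,0.01],-0.8]]}}

```text
clock: 20.5
eef_pos: [548.7, -323.2, 21.8]
tcp_rot: [3.141, -0.001, 0.222]
contact_force: [-0.1, 0.7, 0.7]
opening: 0.206
grasp_force: 79.3
```

Emit:
{"method": "step_arm", "body": {"moves": [[[0,0,0],[0,0,0],-0.5],[[0,0,0],[0,0,0],-0.35],[[0,0,0],[0,0,0],-0.2],[[0,0,0],[0,0,0],0],[[0,0,0],[0,0,0],0.1],[[0,0,0],[0,0,-0.05],0.1],[[0,0,0],[0,0,-0.2],0.1],[[0,0,0],[0,0,-0.4],0.3]]}}

```text
clock: 21.3
eef_pos: [547.2, -322.4, 101.0]
tcp_rot: [-3.139, 0.003, 0.222]
contact_force: [1.1, -0.6, -0.3]
opening: 0.644
grasp_force: 0.0
```

Emit:
{"method": "step_arm", "body": {"moves": [[[0,0,0],[0,0,-0.2],0.3],[[0,0,0],[-0.2,0,-0.4],0.3],[[0,0,0],[-0.4,0.1,-0.4],0.3],[[0,0,0],[-0.6,0.2,-0.4],0.3],[[0,0,0],[-0.7,0.4,-0.4],0.3],[[0,0,0],[-0.7,0.6,-0.4],0.3],[[0,0,0],[-0.7,0.6,-0.4],0.3]]}}

```text
clock: 22.0
eef_pos: [438.4, -475.7, 182.5]
tcp_rot: [3.138, -0.001, 0.219]
contact_force: [0.5, -0.7, -0.2]
opening: 0.652
grasp_force: 0.0
```

```bash
python3 - <<'E'
from h import *
np.set_printoptions(precision=1,suppress=True)
old={c:cv2.imread(f"pics/{c}5.png") for c in("top","scene")}
for c in old:
    a=imaging.grab_frame(c)[:,:,::-1].copy(); cv2.imwrite(f"pics/{c}7.png",a)
    p=np.array([546.8,-323.3]); w=.222; u=np.array([np.cos(w),np.sin(w)])
    print(c,[np.round(d["xy"],1).tolist()+[round(d["conf"],2)] for d in imaging.mark_of(c,"mandrel")],"pred",proj(c,[*p,36]))
    q=proj(c,[*p,36]).astype(int); x0,y0=q-45
    # bright grey / steel blob: changed pixels with low saturation against the empty rest
    d=cv2.absdiff(a,old[c]).max(2); h=cv2.cvtColor(a,cv2.COLOR_BGR2HSV)
    m=((d>25)&(h[:,:,1]<70)).astype(np.uint8); k=np.zeros_like(m); k[y0:y0+90,x0:x0+90]=1; m*=k
    n,l,st,ce=cv2.connectedComponentsWithStats(m); i=1+np.argmax(st[1:,4])
    pts=np.argwhere(l==i)[:,::-1].astype(float); mu=pts.mean(0); ax=np.linalg.svd(pts-mu,full_matrices=False)[2][0]; t=(pts-mu)@ax
    for e in(t.min(),t.max()): print(" end",mu+ax*e,at(c,mu+ax*e,36))
    print(" pred ends",proj(c,[*(p+80*u),36]),proj(c,[*(p-85*u),36]),"n",len(pts))
print(telemetry.sense()["eef_pos"])
E
```

```text
top [[386.5, 194.8, 0.78]] pred [385.  192.2]
 end [378.5 166.9] [ 626.1 -306.2   36. ]
 end [392.5 219.7] [ 462.9 -342.9   36. ]
 pred ends [378.4 167.3] [392.2 219.3] n 388
scene [[172.5, 261.7, 0.81]] pred [171.9 265.3]
 end [152.1 248.9] [ 454. -344.   36.]
 end [191. 281.] [ 628.4 -304.7   36. ]
 pred ends [190.1 280.3] [154.  250.6] n 386
[ 438.1 -469.9  181.3]
```

Both ends of the mandrel lie where predicted in both views, so it is level and centred in the rest. Handing in.

```bash
python3 -c "
from rig import r
print(r.sign_off())"
```

```text
the job is handed in; nothing more can be done
None
```

The job is handed in at about 22 s. The cover stands handle up in the wooden riser's bay, pushed home until it stalled at about 25 N. The mandrel lies centred in the pale rest to within a few mm by both cameras, and nothing else was knowingly touched, though I made no final check of the bystanders.

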